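# Zero the grinder collar, then four clicks coarser

## Task

The coffee grinder's burrs have just been cleaned, its hopper is still off and nobody knows the setting. Push the upright lug on the grind collar with a fingertip: first clockwise (seen from above) until the collar rests at its fine stop, then back anticlockwise exactly four clicks, and leave it seated in that fourth click. Only push the lug, never pinch it or lean hard on it, and do not shift the grinder or the things around it.

Things in the scene. Friction and masses are not known exactly. Their poses are not given: they have to be found in the camera images.
- grinder: Free-standing coffee grinder, hopper off: about 5 kg, base 185 mm deep and 130 mm wide, round aluminium column about 120 mm across. Origin on the table under the collar's axis; x points to its back (the spout points to -x), z up. Its fixed top is 160 mm above the table; only the collar, a small plunger housing and two stop screws (166 mm) stand higher.
- collar (a joint): Turn of the collar, rad: 0 at the fine stop, growing anticlockwise from above (coarser). A spring roller holds it in one of ten clicks 0.2618 apart (0 to 2.356; stops just outside). Starts in one of clicks 2 to 8. Each click takes 4 to 8 N at the lug; past the halfway crest the collar snaps ahead into the next click and stays there (within 0.03).
- collar_top (a point): Centre of the collar's flat top face, on its vertical turning axis, 186.5 mm above the table. The collar is a dark knurled disc 114 mm across; a low ring, 58 mm across and 5 mm high, surrounds the throat in the middle of the face.
- lug_tip (a point): Middle of the top of the lug: an upright steel block on the collar's face, centre 42 mm from the axis, 20 mm long radially, 14 mm thick in the direction of turning, 29 mm high above the face. At joint value q it stands 1.9635 + q rad anticlockwise from the grinder's x axis: left at the fine stop, then past the front to the right. Free space beside it.
- lug_fine_side: The half of the lug (7 mm thick) that faces clockwise, towards fine; a fingertip pushes on it to turn anticlockwise (coarser). Origin at the foot of the lug, in its middle plane; x axis radially outward, y in the anticlockwise direction of turning.
- lug_coarse_side: The half of the lug (7 mm thick) that faces anticlockwise, towards coarse; a fingertip pushes on it to turn clockwise (finer). Same origin and axes. Fingers that press both halves at once are pinching the lug (or pressing on its top).
- hopper: Clear cone hopper of the grinder, upside down on its black lid, 136 mm across, 130 mm high; origin at the middle of its underside. Bystander.
- brush: Flat cleaning brush with a wooden handle lying on the table, 200 mm long, 42 mm wide, 20 mm high; origin at the middle of its underside, bristles to +x. Bystander.
- ramekin: Small pale ramekin, 99 mm across, 43 mm high; origin at the middle of its underside. Bystander.
- shaker: Steel shaker with a handle, 69 x 96 x 105 mm; origin at the middle of its underside. Bystander.
Not all that is in view belongs to the job. What is shaped like the grinder but blue is not meant.

How it is judged (in metres and radians):
On the way, in this order (a step that is already met when the one before it is completed fails the run):
1. the collar is in its last click at the fine stop (value of joint collar below 0.08 rad), for 0.2 s.
2. the collar sits in the fourth click from the fine stop (value of joint collar between 0.9772 and 1.1172 rad), for 0.2 s.
At the end, for the whole second after the job is handed in: The collar rests in the fourth click from the fine stop (1.047 rad, within 0.07 rad) and is still; the grinder stands upright within 20 mm of where it stood; hopper, brush, ramekin and shaker are within 20 mm of where they were (all of step 2 and velocity of joint collar between -0.05 and 0.05 rad/s and distance of each of grinder, hopper, brush, ramekin, shaker from where it was at the start of the episode below 0.02 m and angle between grinder's own z axis and vertical below 0.05 rad and linear speed of grinder below 0.01 m/s); the robot touches nothing.
It fails at once if the lug is pinched: fingers press both of its sides at once (contact force between the fingers and lug_fine_side above 1 N and contact force between the fingers and lug_coarse_side above 1 N).
It fails at once if the lug is forced: pushed with more than 40 N (contact force between the fingers and lug_fine_side above 40 N or contact force between the fingers and lug_coarse_side above 40 N).
It fails at once if the grinder is shoved more than 20 mm, lifted or tipped (distance of grinder from where it was at the start of the episode above 0.02 m or angle between grinder's own z axis and vertical above 0.1 rad).
It fails at once if the hopper, brush, ramekin or shaker is disturbed (moved more than 20 mm) (distance of any of hopper, brush, ramekin, shaker from where it was at the start of the episode above 0.02 m).
It also fails if it takes over 51 s, if anything falls off the work surface, if the arm or the gripper's body presses on something with over 40 N, if the wrist force passes 120 N, or if a joint passes its speed limit or range.

## Robot

A 7-joint arm with a two-finger parallel gripper is mounted at the origin on a cart in front of the work surface, level with it; the furniture and walls round the work are solid. World frame = base frame: x ahead of the robot, y to its left, z up, the work surface at z = 0. Lengths are in m, angles in degrees, forces in N, time in s.
With the tool pointing down it reaches from about 0.4 to 0.875 m from the base axis. Payload 6.5 kg.
Tool frame: the origin (TCP) lies between the finger pads; the fingertips stand 14 mm ahead of it and the grasp point (between the pads) lies 5 mm behind it (robot.tcp_to_tips is the distance from the TCP to the fingertips, in m); z points along the fingers, y is the line along which they close (so a half turn about z gives the same grasp; the last joint's range is limited). The gripper opens to 88 mm and grips with 3 to 60 N. Pads are 18 mm wide; open, the fingers measure 123 mm over their backs; the gripper's body (75 mm by 187 mm) begins 45 mm behind the grasp point.
Start: joints at [71.207, 30.733, -0.252, 88.115, 0.149, 61.152, -4.079], TCP at [0.168, -0.628, 0.253] pointing down, gripper open.
Joint ranges: [-154.64, 154.64], [-21.42, 123.67], [-72.66, 72.17], [13.99, 137.28], [-74.86, 254.86], [10.95, 109.41], [-158.01, 158.01]. Speed limits (degrees/s): [136.94, 136.94, 180, 180, 180, 180, 180].

## Interface

Orientations are given as [roll, pitch, yaw] about the fixed x, y, z axes, in that order (R = Rz(yaw) Ry(pitch) Rx(roll)).
In Python, from workcell import robot, snapshot, calibration, order gives the robot as it stands.
- The arm moves only by the tool carry_out, never from a script. Its argument "plan" is text: rows parted by semicolons, each of 7 numbers parted by spaces: the turn, a rotation vector about the tool's x, y, z in rad, then the shift along the tool's x, y, z in m, then the finger opening in m, from 0 to 0.0881. In form: rx ry rz dx dy dz claw; .... A call has 1 to 10 rows; each row is the pose to reach, as a shift and turn from the pose commanded when the call began, along the tool's axes at that moment; what a row does not reach only later rows make up. A row lasts 1/8 s, in which the tool goes at most 62.5 mm and 10.7 degrees, less where a joint would pass 70% of its speed; a pose out of reach is approached as far as the arm can. A call with a gripper value outside its range is refused whole. The fingers move at their own pace and stop on an object; "force" is the grip in N (left out, the last holds). Time passes only in rows, so rows that repeat a pose let the fingers close. It gives the time, the measured TCP pose, the force, the opening and the grip force at its end, in the units of the state.
- robot.get_state(): the state, without advancing time (a new reading comes with each control period).
- snapshot(name): name is "scene" or "top" or "wrist"; returns (picture, depth): 480x640x3 uint8, red, green, blue; 480x640 float32, m along the optical axis (not along the pixel's ray), 0 where there is no reading.
- calibration(name): a dict with "camera_matrix" (3x3 intrinsics, pixels), "R" (3x3) and "t" (3): a world point X has camera coordinates R X + t; the wrist camera has in their place "hand_eye" (4x4, takes a point from camera to tool coordinates, whose origin is the TCP and whose axes are the flange's). Camera axes: x right, y down, z forward; pixel columns grow to the right and rows downward; lengths in m; the calibration is good to about 2 mm. A picture is of the moment at which its call begins: read the wrist's pose just before it. calibration takes no time and is no camera call.
- order.sign_off(): hands the job in; it is judged then, once.
The state is a dict: "time_s": time; "joint_positions": joint angles; "dq": joint speeds; "effort": joint torques, N m; "tool_pos": TCP position; "orientation": TCP orientation; "wrist_force": force on the tool from outside, world axes, zero at the start; "wrist_torque": the same for the moment, N m; "grip_width": finger opening in m; "grip_force": force on a finger pad.
Only numpy, scipy, OpenCV 4.12 (cv2) and the standard library are available. Lean on these libraries where they do the work, as an engineer would, in place of code of your own. Each camera call takes 0.05 s, during which the arm holds its last target. There are 200 camera calls.

## Working session

There is one attempt and no reset: what is moved stays moved. The work goes in short steps, Python scripts to look and compute and a tool call to move; the robot and the scene stay as the last step left them, time stands still between calls to the robot, and variables do not carry over. Pictures are saved under pics/ and viewed, at most 10 in all, crops included, and the job is handed in when it is done.

Besides the shell and the picture viewer there is one more tool, called after "Request:" in YAML: its name, and indented under it one key for each argument. carry_out: Moves the arm, as the interface text tells. Its arguments: {"type":"object","properties":{"plan":{"type":"string"},"force":{"type":"number"}},"required":["plan"]}

```bash
mkdir -p pics
python3 - <<'E'
from workcell import robot,snapshot,calibration
import cv2,numpy as np
print(robot.get_state())
for n in("scene","top"):
    p,d=snapshot(n); cv2.imwrite(f"pics/{n}0.png",p[:,:,::-1]); np.save(f"pics/{n}0.npy",d)
    c=calibration(n); print(n,c)
print(calibration("wrist"))
E
```

```text
{'time_s': 0.0, 'joint_positions': array([71.20590168, 30.77645014, -0.25427046, 88.16902165,  0.14855297,
       61.15365965, -4.08000434]), 'dq': array([ 0.02301094, -0.02032903,  0.00833388, -0.04902378, -0.06045944,
        0.00051647, -0.0938871 ]), 'effort': array([ 5.20296817e-04, -5.70994806e+01,  9.91421677e-01, -2.51608837e+01,
       -5.61553426e-02,  1.78372976e-02,  1.51784043e-04]), 'tool_pos': array([ 0.16807933, -0.6272846 ,  0.25186233]), 'orientation': array([-1.79901441e+02,  6.91888886e-03,  1.50044576e+01]), 'wrist_force': array([-0.42452014, -0.37959411, -0.49269629]), 'wrist_torque': array([-0.01759328, -0.02067958, -0.01470128]), 'grip_force': 0.0, 'grip_width': 0.08839018059375159}
scene {'camera_matrix': array([[616.97956416,   0.        , 333.89391058],
       [  0.        , 616.97956416, 232.67506755],
       [  0.        ,   0.        ,   1.        ]]), 'R': array([[ 0.89965553, -0.43586312,  0.02536271],
       [-0.19637458, -0.45584828, -0.86812405],
       [ 0.3899448 ,  0.77603202, -0.49569886]]), 't': array([-0.67254064,  0.08235816,  1.54566961])}
t
[... 206 characters left out ...]
9957672, -0.02906872],
       [-0.99747728,  0.00324037, -0.07091245],
       [ 0.07097662,  0.02891167, -0.99705889]]), 't': array([-0.32965664,  0.56007971,  0.99330642])}
{'camera_matrix': array([[363.52135103,   0.        , 316.63881631],
       [  0.        , 363.52135103, 237.89070242],
       [  0.        ,   0.        ,   1.        ]]), 'hand_eye': array([[-1.35334279e-03, -9.51993066e-01, -3.06116595e-01,
         8.07633250e-02],
       [ 9.99998749e-01, -1.03771372e-03, -1.19380927e-03,
        -1.35133472e-04],
       [ 8.18836760e-04, -3.06117828e-01,  9.51993280e-01,
        -1.32259381e-01],
       [ 0.00000000e+00,  0.00000000e+00,  0.00000000e+00,
         1.00000000e+00]])}
```

View pics/scene0.png

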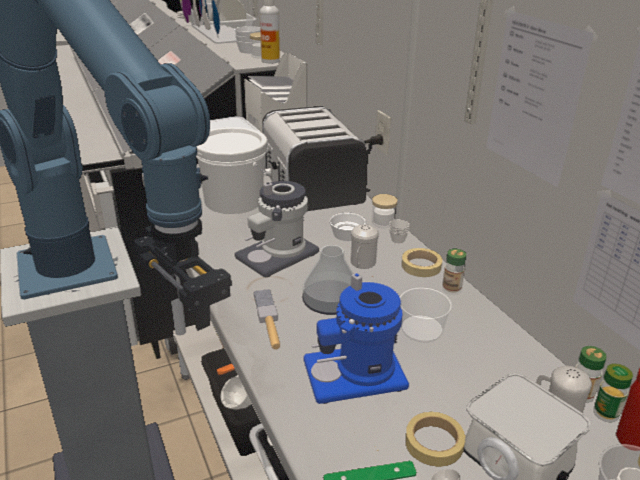

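View pics/top0.png

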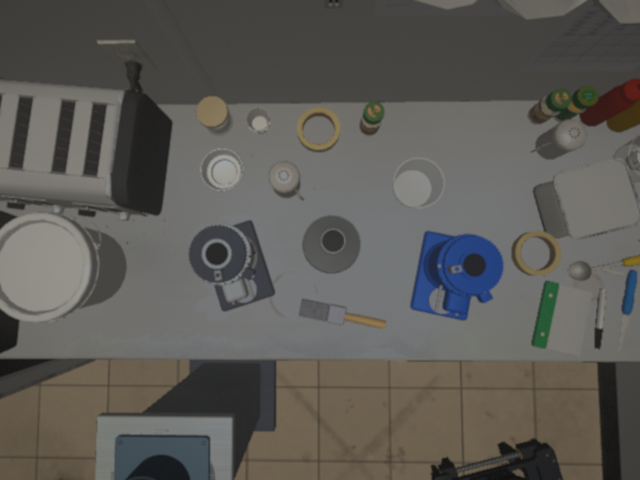

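Two grinder shapes are in view: silver with a dark collar at top (222,255), scene (284,215), and blue at top (467,265), scene (368,335). The silver one fits, since blue is ruled out. I'll confirm it in an enlarged crop.

Run:
```python
import cv2,numpy as np
a=cv2.imread("pics/top0.png")[210:320,170:290]; b=cv2.imread("pics/scene0.png")[165:275,230:330]
r=lambda i:cv2.resize(i,(400,int(400*i.shape[0]/i.shape[1])),interpolation=cv2.INTER_CUBIC)
a,b=r(a),r(b); h=max(len(a),len(b)); o=np.zeros((h,800,3),np.uint8); o[:len(a),:400]=a;o[:len(b),400:]=b
cv2.imwrite("pics/crop0.png",o)
from workcell import calibration
c=calibration("top");K,R,t=c["camera_matrix"],c["R"],c["t"]; d=np.load("pics/top0.npy")
v,u=np.mgrid[:480,:640]; P=(np.stack([(u-K[0,2])/K[0,0]*d,(v-K[1,2])/K[1,1]*d,d],-1)-t)@R
m=(d>0)&(u>170)&(u<290)&(v>200)&(v<320)
face=m&(abs(P[...,2]-.1865)<.004); q=P[face]; print("face",len(q),q.min(0),q.max(0),q.mean(0))
cc,rad=cv2.minEnclosingCircle(q[:,:2].astype(np.float32)); print(cc,rad)
l=m&(P[...,2]>.2); print("lug",P[l].round(3).tolist(), np.argwhere(l)[:,::-1].mean(0))
base=m&(P[...,2]>.006)&(P[...,2]<.04); print(cv2.minAreaRect(P[base][:,:2].astype(np.float32)),np.bincount((P[base][:,2]*500).astype(int)))
```

```text
face 2353 [ 0.46266274 -0.21808061  0.18250641] [ 0.57536777 -0.10616974  0.19049744] [ 0.5205029  -0.16256381  0.18566048]
(0.519218921661377, -0.16232965886592865) 0.05675850436091423
lug [[0.488, -0.17, 0.213], [0.488, -0.172, 0.213], [0.488, -0.174, 0.212], [0.488, -0.175, 0.209], [0.486, -0.165, 0.214], [0.486, -0.167, 0.215], [0.486, -0.169, 0.213], [0.486, -0.17, 0.212], [0.486, -0.172, 0.212], [0.486, -0.174, 0.213], [0.486, -0.176, 0.215], [0.486, -0.176, 0.206], [0.484, -0.165, 0.213], [0.484, -0.167, 0.213], [0.484, -0.169, 0.215], [0.484, -0.171, 0.214], [0.484, -0.172, 0.213], [0.484, -0.175, 0.215], [0.484, -0.176, 0.214], [0.484, -0.176, 0.206], [0.482, -0.165, 0.212], [0.482, -0.166, 0.212], [0.482, -0.168, 0.213], [0.482, -0.171, 0.215], [0.482, -0.173, 0.216], [0.482, -0.174, 0.212], [0.482, -0.176, 0.214], [0.482, -0.177, 0.209], [0.48, -0.165, 0.212], [0.48, -0.167, 0.216], [0.48, -0.169, 0.216], [0.48, -0.171, 0.215], [0.48, -0.173, 0.216], [0.48, -0.174, 0.214], [0.48, -0.176, 0.213], [0.48, -0.178, 0.211], [0.48, -0.178, 0.203], [0.478, -0.165, 0.212], [0.478, 
[... 684 characters left out ...]
 [0.473, -0.173, 0.215], [0.473, -0.174, 0.212], [0.473, -0.177, 0.216], [0.473, -0.178, 0.211], [0.473, -0.179, 0.207], [0.471, -0.167, 0.212], [0.471, -0.169, 0.213], [0.471, -0.171, 0.215], [0.471, -0.173, 0.215], [0.471, -0.174, 0.214], [0.471, -0.176, 0.212], [0.471, -0.178, 0.213], [0.471, -0.178, 0.206], [0.469, -0.167, 0.213], [0.469, -0.168, 0.211], [0.469, -0.17, 0.212], [0.469, -0.172, 0.213], [0.469, -0.174, 0.212], [0.469, -0.176, 0.212], [0.469, -0.177, 0.206]] [217.97701149 275.1954023 ]
((0.49804091453552246, -0.16910628974437714), (0.18465305864810944, 0.13045117259025574), 18.266931533813477) [  0   0   0   0   4   8  10  36  61 143 350 439 229  97  47  13  19  21
  19  11]
```

View pics/crop0.png

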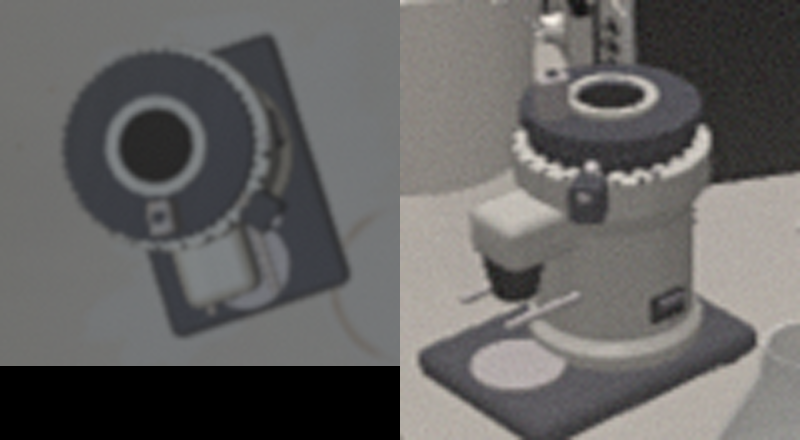

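The crop confirms the silver grinder with the dark collar. Its lug is at crop (160,218), i.e. top pixel (218,275). Geometry: axis (0.519,-0.162), yaw about 18.3°, lug at world angle about 192.5°, so q≈1.08 (click 4). I'll move to a hover with the fingers closed, on the anticlockwise side of the lug.

Request:
carry_out:
  plan: "0 0 -0.153 0.03 -0.025 -0.047 0; 0 0 -0.305 0.075 -0.06 -0.047 0; 0 0 -0.458 0.12 -0.095 -0.047 0; 0 0 -0.61 0.165 -0.132 -0.047 0; 0 0 -0.763 0.21 -0.17 -0.047 0; 0 0 -0.916 0.255 -0.205 -0.047 0; 0 0 -1.069 0.30 -0.24 -0.047 0; 0 0 -1.22 0.345 -0.277 -0.047 0; 0 0 -1.375 0.385 -0.31 -0.047 0; 0 0 -1.527 0.413 -0.333 -0.047 0"
  force: 5

```text
time_s: 1.35
tool_pos: [0.4819, -0.1968, 0.2996]
orientation: [180.0, -0.0, 102.9]
wrist_force: [0.0, 0.4, 0.3]
grip_width: 0.0003
grip_force: 0.0
```

Request:
carry_out:
  plan: "0 0 0 0 0 0 0; 0 0 0 0 0 0 0; 0 0 0 0 0 0 0; 0 0 0 0 0 0 0"

```text
time_s: 1.85
tool_pos: [0.4805, -0.2002, 0.2997]
orientation: [-180.0, 0.0, 102.4]
wrist_force: [-0.0, 0.3, -0.0]
grip_width: 0.0003
grip_force: 0.0
```

```bash
cat > h.py <<'E'
import cv2,numpy as np
from workcell import robot,snapshot,calibration
from scipy.spatial.transform import Rotation as Ro
C=np.array([.5192,-.1623])
def lug(P,ok):
    """lug-top points near the collar, z just under 0.2155 -> centre, world angle"""
    m=ok&(abs(P[...,2]-.2145)<.005)&(np.hypot(P[...,0]-C[0],P[...,1]-C[1])<.06)
    q=P[m][:,:2]; (c,s,a)=cv2.minAreaRect(q.astype(np.float32)); e=np.median(q,0)-C
    print("lug n",len(q),"rect",c,s,"median",np.median(q,0),"angle",np.degrees(np.arctan2(e[1],e[0]))%360)
def top():
    p,d=snapshot("top");c=calibration("top");K,R,t=c["camera_matrix"],c["R"],c["t"]
    v,u=np.mgrid[:480,:640];P=(np.stack([(u-K[0,2])/K[0,0]*d,(v-K[1,2])/K[1,1]*d,d],-1)-t)@R
    return p,P,d>0
def wrist():
    s=robot.get_state();p,d=snapshot("wrist");c=calibration("wrist");K,H=c["camera_matrix"],c["hand_eye"]
    v,u=np.mgrid[:480,:640];P=np.stack([(u-K[0,2])/K[0,0]*d,(v-K[1,2])/K[1,1]*d,d],-1)@H[:3,:3].T+H[:3,3]
    P=P@Ro.from_euler("xyz",s["orientation"],degrees=True).as_matrix().T+s["tool_pos"]
    return p,P,d>0
def st():
    s=robot.get_state();print(s["time_s"],s["tool_pos"].round(4),s["orientation"].round(2),s["wrist_force"].round(1),s["grip_width"])
E
python3 - <<'E'
from h import *
st()
p,P,ok=wrist(); cv2.imwrite("pics/w1.png",p[:,:,::-1]); lug(P,ok)
q=P[ok&(abs(P[...,2]-.1865)<.003)&(np.hypot(P[...,0]-C[0],P[...,1]-C[1])<.07)]
print(cv2.minEnclosingCircle(q[:,:2].astype(np.float32)))
p,P,ok=top(); lug(P,ok)
E
```

```text
1.85 [ 0.4805 -0.2002  0.2997] [-1.7998e+02  1.0000e-02  1.0237e+02] [-0.   0.3 -0. ] 0.0003002114350611807
lug n 712 rect (0.4795858860015869, -0.169637069106102) (0.01988193392753601, 0.013739694841206074) median [ 0.47945321 -0.1691139 ] angle 189.72781516555685
((0.52116858959198, -0.1618598997592926), 0.05706343054771423)
lug n 0 rect (0.0, 0.0) (0.0, 0.0) median [nan nan] angle nan
  return _methods._mean(a, axis=axis, dtype=dtype,
  ret = um.true_divide(
```

View pics/w1.png

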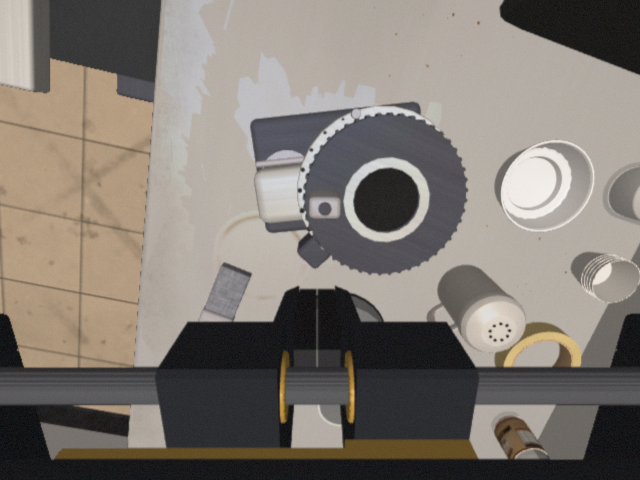

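The wrist view shows the lug at (325,208) and the collar axis at (387,200). The refined values are axis (0.521,-0.162) and lug angle 190.6°, which is click 4. Next I lower beside the lug and close to about 1 mm.

Request:
carry_out:
  plan: "0 0 0.03 0 0 0.035 0; 0 0 0.03 0 0 0.07 0; 0 0 0.03 0 0 0.089 0; 0 0 0.03 0 0 0.089 0; 0 0 0.03 0.004 0 0.089 0; 0 0 0.03 0.008 0 0.089 0; 0 0 0.03 0.011 0 0.089 0; 0 0 0.03 0.013 0 0.089 0; 0 0 0.03 0.013 0 0.089 0; 0 0 0.03 0.013 0 0.089 0"

```text
time_s: 3.2
tool_pos: [0.4785, -0.1873, 0.2111]
orientation: [180.0, 0.1, 100.7]
wrist_force: [0.1, -3.2, 2.2]
grip_width: 0.0004
grip_force: 1.9
```

Run:
```python
from h import *
C=np.array([.521,-.1619]); s=robot.get_state(); st()
R=Ro.from_euler("xyz",s["orientation"],degrees=True).as_matrix()
c=R.T@np.r_[C-s["tool_pos"][:2],0]; print("axis in tool",c.round(4))
c=c[:2]; c[0]=.016+.0;
for a in [3,6,9,12,15,18,21,24,27,30]:
    r=np.radians(a);d=c-np.array([[np.cos(r),-np.sin(r)],[np.sin(r),np.cos(r)]])@c;print(a,r.round(4),d.round(4))
```

```text
3.2 [ 0.4785 -0.1873  0.2111] [1.7995e+02 6.0000e-02 1.0074e+02] [ 0.1 -3.2  2.2] 0.00037426956523516227
axis in tool [0.017  0.0464 0.    ]
3 0.0524 [ 0.0025 -0.0008]
6 0.1047 [ 0.0049 -0.0014]
9 0.1571 [ 0.0075 -0.0019]
12 0.2094 [ 0.01   -0.0023]
15 0.2618 [ 0.0126 -0.0026]
18 0.3142 [ 0.0151 -0.0027]
21 0.3665 [ 0.0177 -0.0026]
24 0.4189 [ 0.0203 -0.0025]
27 0.4712 [ 0.0228 -0.0022]
30 0.5236 [ 0.0254 -0.0018]
```

Contact is light, at 3 N. Now I push clockwise through the first 30°.

Request:
carry_out:
  plan: "0 0 0.052 0.0025 -0.0008 0 0; 0 0 0.105 0.005 -0.0014 0 0; 0 0 0.157 0.0075 -0.0019 0 0; 0 0 0.209 0.01 -0.0023 0 0; 0 0 0.262 0.0126 -0.0026 0 0; 0 0 0.314 0.0151 -0.0027 0 0; 0 0 0.367 0.0177 -0.0026 0 0; 0 0 0.419 0.0203 -0.0025 0 0; 0 0 0.471 0.0228 -0.0022 0 0; 0 0 0.524 0.0254 -0.0018 0 0"

```text
time_s: 4.45
tool_pos: [0.4711, -0.1627, 0.2104]
orientation: [-180.0, 0.1, 70.6]
wrist_force: [-0.2, -6.8, 0.5]
grip_width: 0.0006
grip_force: 3.3
```

Run:
```python
from h import *
C=np.array([.521,-.1619]); s=robot.get_state(); st()
R=Ro.from_euler("xyz",s["orientation"],degrees=True).as_matrix()
print("axis in tool",(R.T@np.r_[C-s["tool_pos"][:2],0]).round(4))
p,P,ok=wrist(); cv2.imwrite("pics/w2.png",p[:,:,::-1]); lug(P,ok)
```

```text
4.45 [ 0.4711 -0.1627  0.2104] [-1.7996e+02  6.0000e-02  7.0620e+01] [-0.2 -6.8  0.5] 0.0005804410010026085
axis in tool [ 0.0173  0.0468 -0.    ]
lug n 2681 rect (0.47901323437690735, -0.14983287453651428) (0.029243597760796547, 0.024692878127098083) median [ 0.4801638 -0.1478569] angle 159.69589968452948
```

The lug is following, at about 160°. I'll push another 27°.

Request:
carry_out:
  plan: "0 0 0.052 0.0025 -0.0008 0 0; 0 0 0.105 0.005 -0.0014 0 0; 0 0 0.157 0.0075 -0.0019 0 0; 0 0 0.209 0.01 -0.0023 0 0; 0 0 0.262 0.0126 -0.0026 0 0; 0 0 0.314 0.0151 -0.0027 0 0; 0 0 0.367 0.0177 -0.0026 0 0; 0 0 0.419 0.0203 -0.0025 0 0; 0 0 0.471 0.0228 -0.0022 0 0; 0 0 0.471 0.0228 -0.0022 0 0"

```text
time_s: 5.75
tool_pos: [0.4766, -0.1392, 0.2103]
orientation: [-179.9, 0.0, 43.8]
wrist_force: [-0.3, -0.5, -0.1]
grip_width: 0.0003
grip_force: 0.2
```

Request:
carry_out:
  plan: "0 0 0 0 0 0 0; 0 0 0 0 0 0 0; 0 0 0.01 0.0006 0 0 0; 0 0 0.02 0.001 -0.0003 0 0; 0 0 0.02 0.001 -0.0003 0 0"

```text
time_s: 6.38
tool_pos: [0.4772, -0.1391, 0.2106]
orientation: [-180.0, 0.0, 42.6]
wrist_force: [-2.8, -1.6, -0.5]
grip_width: 0.0007
grip_force: 1.3
```

It snapped ahead and now touches lightly at click 0. I'll back off, lift, move over to the other side and look.

Request:
carry_out:
  plan: "0 0 0 -0.006 0 0 0; 0 0 0 -0.012 0 0 0; 0 0 0 -0.012 0 -0.03 0; 0 0 0 -0.012 0 -0.07 0; 0 0 0 -0.012 0 -0.085 0; 0 0 0 -0.012 0 -0.085 0; 0 0 0 -0.012 0 -0.085 0"

```text
time_s: 7.25
tool_pos: [0.468, -0.1469, 0.2944]
orientation: [-179.9, 0.1, 42.6]
wrist_force: [-0.1, -0.7, -0.3]
grip_width: 0.0004
grip_force: 0.0
```

Run:
```python
from h import *
import h
h.C=C=np.array([.521,-.1619]); s=robot.get_state(); st()
R=Ro.from_euler("xyz",s["orientation"],degrees=True).as_matrix()
print("axis in tool",(R.T@np.r_[C-s["tool_pos"][:2],0]).round(4))
p,P,ok=wrist(); cv2.imwrite("pics/w3.png",p[:,:,::-1]); lug(P,ok)
q=P[ok&(abs(P[...,2]-.1865)<.003)&(np.hypot(P[...,0]-C[0],P[...,1]-C[1])<.07)]
print(cv2.minEnclosingCircle(q[:,:2].astype(np.float32)))
```

```text
7.25 [ 0.468  -0.1469  0.2944] [-1.799e+02  7.000e-02  4.262e+01] [-0.1 -0.7 -0.3] 0.000410543868542791
axis in tool [ 0.0289  0.047  -0.0001]
lug n 752 rect (0.49436721205711365, -0.1293172836303711) (0.014223920181393623, 0.019918283447623253) median [ 0.49508717 -0.12853407] angle 127.83382276473942
((0.5211070775985718, -0.16191445291042328), 0.0570945218205452)
```

View pics/w3.png

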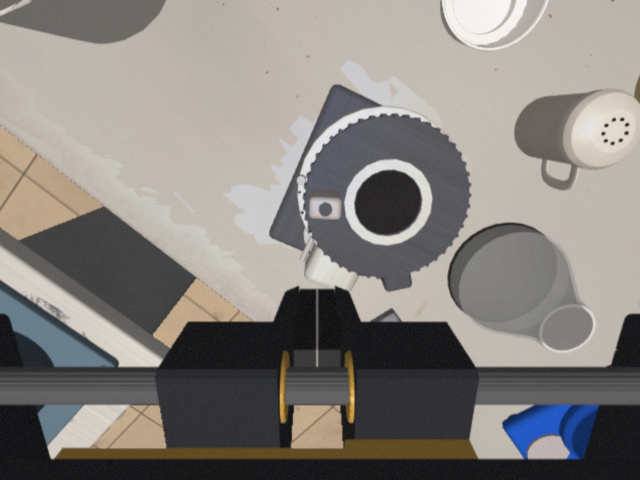

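The lug is now at (325,208), world angle about 129.5°. That is 61° from the start, so it sits at click 0 beside the stop screw at (301,180). I'll cross over to its clockwise side and lower.

Request:
carry_out:
  plan: "0 0 0.045 0.03 0 0 0; 0 0 0.045 0.059 0 0 0; 0 0 0.045 0.059 0 0 0; 0 0 0.045 0.059 0 0.03 0; 0 0 0.045 0.059 0 0.07 0; 0 0 0.045 0.059 0 0.084 0; 0 0 0.045 0.059 0 0.084 0; 0 0 0.045 0.055 0 0.084 0; 0 0 0.045 0.050 0 0.084 0; 0 0 0.045 0.050 0 0.084 0"

```text
time_s: 8.55
tool_pos: [0.5055, -0.1137, 0.2124]
orientation: [179.9, -0.0, 40.0]
wrist_force: [-0.5, 0.3, 0.2]
grip_width: 0.0005
grip_force: 0.0
```

Run:
```python
from h import *
C=np.array([.5211,-.1619]); s=robot.get_state(); st()
R=Ro.from_euler("xyz",s["orientation"],degrees=True).as_matrix()
c=R.T@np.r_[C-s["tool_pos"][:2],0]; print("axis in tool",c.round(4))
c=c[:2]
for a in range(-3,-31,-3):
    r=np.radians(a);d=c-np.array([[np.cos(r),-np.sin(r)],[np.sin(r),np.cos(r)]])@c;print(a,r.round(4),d.round(4))
```

```text
8.55 [ 0.5055 -0.1137  0.2124] [ 1.7994e+02 -2.0000e-02  3.9990e+01] [-0.5  0.3  0.2] 0.00048786592213159914
axis in tool [-0.019   0.0469  0.    ]
-3 -0.0524 [-0.0025 -0.0009]
-6 -0.1047 [-0.005  -0.0017]
-9 -0.1571 [-0.0076 -0.0024]
-12 -0.2094 [-0.0102 -0.0029]
-15 -0.2618 [-0.0128 -0.0033]
-18 -0.3142 [-0.0154 -0.0036]
-21 -0.3665 [-0.0181 -0.0037]
-24 -0.4189 [-0.0207 -0.0037]
-27 -0.4712 [-0.0234 -0.0035]
-30 -0.5236 [-0.026  -0.0032]
```

Request:
carry_out:
  plan: "0 0 -0.052 -0.0025 -0.0009 0 0; 0 0 -0.105 -0.005 -0.0017 0 0; 0 0 -0.157 -0.0076 -0.0024 0 0; 0 0 -0.209 -0.0102 -0.0029 0 0; 0 0 -0.262 -0.0128 -0.0033 0 0; 0 0 -0.314 -0.0154 -0.0036 0 0; 0 0 -0.367 -0.0181 -0.0037 0 0; 0 0 -0.419 -0.0207 -0.0037 0 0; 0 0 -0.471 -0.0234 -0.0035 0 0; 0 0 -0.524 -0.026 -0.0032 0 0"

```text
time_s: 9.8
tool_pos: [0.4842, -0.1262, 0.2121]
orientation: [179.9, -0.1, 70.2]
wrist_force: [-0.8, 1.8, -0.6]
grip_width: 0.0003
grip_force: 1.1
```

Run:
```python
from h import *
C=np.array([.5211,-.1619]); s=robot.get_state(); st()
R=Ro.from_euler("xyz",s["orientation"],degrees=True).as_matrix()
print("axis in tool",(R.T@np.r_[C-s["tool_pos"][:2],0]).round(4))
```

```text
9.8 [ 0.4842 -0.1262  0.2121] [ 1.7995e+02 -9.0000e-02  7.0230e+01] [-0.8  1.8 -0.6] 0.00031291121804564846
axis in tool [-0.0211  0.0468  0.    ]
```

Request:
carry_out:
  plan: "0 0 -0.052 -0.0025 -0.0009 0 0; 0 0 -0.105 -0.005 -0.0017 0 0; 0 0 -0.157 -0.0076 -0.0024 0 0; 0 0 -0.209 -0.0102 -0.0029 0 0; 0 0 -0.262 -0.0128 -0.0033 0 0; 0 0 -0.314 -0.0154 -0.0036 0 0; 0 0 -0.367 -0.0181 -0.0037 0 0; 0 0 -0.419 -0.0207 -0.0037 0 0; 0 0 -0.471 -0.0234 -0.0035 0 0; 0 0 -0.471 -0.0234 -0.0035 0 0"

```text
time_s: 11.05
tool_pos: [0.4724, -0.1475, 0.212]
orientation: [180.0, -0.0, 97.1]
wrist_force: [-0.3, 1.7, 1.2]
grip_width: 0.0004
grip_force: 1.5
```

Request:
carry_out:
  plan: "0 0 0 0 0 0 0; 0 0 0 0 0 0 0"

```text
time_s: 11.3
tool_pos: [0.4724, -0.1483, 0.2118]
orientation: [180.0, 0.0, 97.0]
wrist_force: [0.5, 1.9, 1.8]
grip_width: 0.0004
grip_force: 0.9
```

Run:
```python
from h import *
C=np.array([.5211,-.1619]); s=robot.get_state(); st()
R=Ro.from_euler("xyz",s["orientation"],degrees=True).as_matrix()
print("axis in tool",(R.T@np.r_[C-s["tool_pos"][:2],0]).round(4))
```

```text
11.3 [ 0.4724 -0.1483  0.2118] [1.7999e+02 2.0000e-02 9.7020e+01] [0.5 1.9 1.8] 0.00035027226248307553
axis in tool [-0.0195  0.0467  0.    ]
```

It's near the crest, so I'll nudge about 3 mm further, then back off, lift and look.

Request:
carry_out:
  plan: "0 0 -0.03 -0.001 0 0 0; 0 0 -0.05 -0.002 -0.0005 0 0; 0 0 -0.06 -0.003 -0.001 0 0; 0 0 -0.06 -0.003 -0.001 0 0; 0 0 -0.06 -0.003 -0.001 0 0"

```text
time_s: 11.92
tool_pos: [0.4717, -0.1514, 0.2117]
orientation: [180.0, 0.0, 100.5]
wrist_force: [-0.4, 0.4, 0.3]
grip_width: 0.0004
grip_force: 0.0
```

Request:
carry_out:
  plan: "0 0 0 0.006 0 0 0; 0 0 0 0.012 0 0 0; 0 0 0 0.014 0 -0.03 0; 0 0 0 0.014 0 -0.07 0; 0 0 0 -0.02 0 -0.09 0; 0 0 0 -0.045 0 -0.09 0; 0 0 0 -0.045 0 -0.09 0; 0 0 0 -0.045 0 -0.09 0"

```text
time_s: 12.92
tool_pos: [0.4796, -0.194, 0.3013]
orientation: [-180.0, -0.1, 100.6]
wrist_force: [-0.1, 0.4, -1.0]
grip_width: 0.0006
grip_force: 0.0
```

Run:
```python
from h import *
import h
h.C=C=np.array([.5211,-.1619]); s=robot.get_state(); st()
p,P,ok=wrist(); cv2.imwrite("pics/w4.png",p[:,:,::-1]); lug(P,ok)
q=P[ok&(abs(P[...,2]-.1865)<.003)&(np.hypot(P[...,0]-C[0],P[...,1]-C[1])<.07)]
print(cv2.minEnclosingCircle(q[:,:2].astype(np.float32)))
```

```text
12.925 [ 0.4796 -0.194   0.3013] [-1.7996e+02 -6.0000e-02  1.0056e+02] [-0.1  0.4 -1. ] 0.0005733459973857259
lug n 689 rect (0.479647696018219, -0.16835971176624298) (0.019430620595812798, 0.013657687231898308) median [ 0.47924056 -0.1675482 ] angle 187.68464702689377
((0.5210056900978088, -0.16192296147346497), 0.05700267478823662)
```

View pics/w4.png

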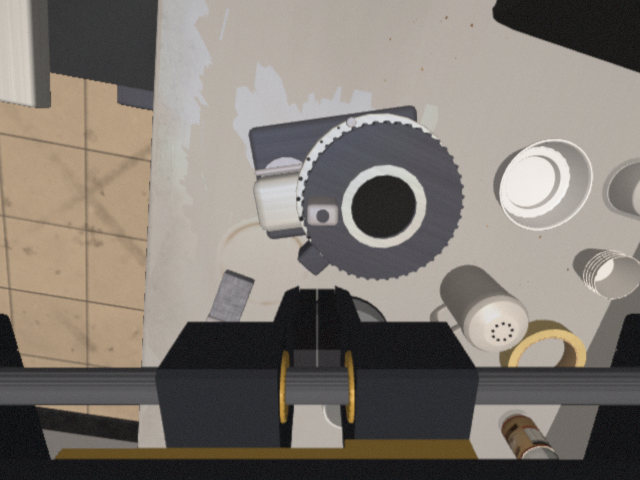

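The lug is at (322,215), world angle 188.9°, which is 59.6° (four clicks) from the fine stop at 129.3°. The force-free seat and the unmoved axis agree. The arm is clear, so I'm handing in.

```bash
python3 -c "
from workcell import order; print(order.sign_off())"
```

```text
the job is handed in; nothing more can be done
None
```

The collar was pushed clockwise to its fine stop, then back anticlockwise four clicks; the last wrist picture shows it seated at 59.6° (four clicks = 60°), with the arm clear, and the job is handed in (no verdict was returned).

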